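# Lever open the filter caddy with a spreader

### The arm

A 7-joint arm with a two-finger parallel gripper is mounted at the origin on the work surface. World frame = base frame: x ahead of the robot, y to its left, z up, the work surface at z = 0. Lengths are in m, angles in rad, forces in N, time in s.
With the tool pointing down it reaches from about 0.4 to 0.85 m from the base axis. Payload 10.4 kg.
Tool frame: the origin (TCP) lies at the very end of the fingers, on their centre line; the grasp point (between the pads) lies 19 mm behind it; z points along the fingers, y is the direction in which the jaws open and shut (so a half turn about z gives the same grasp; the last joint's range is limited). The gripper opens to 87 mm and grips with 3 to 60 N. Pads are 19 mm wide; open, the fingers measure 117 mm over their backs; the gripper's body (75 mm by 190 mm) begins 51 mm behind the grasp point.
Start: joints at [1.259, 0.332, -0.065, 1.46, 0.022, 1.35, -0.088], TCP at [0.178, -0.599, 0.191] pointing down, gripper open.
Joint ranges: [-2.6, 2.6], [-0.5, 2.12], [-1.47, 1.34], [0.16, 2.42], [-1.27, 4.41], [0.06, 2.06], [-2.6, 2.6]. Speed limits (rad/s): [2.22, 2.22, 2.79, 2.79, 3.14, 3.14, 3.14].

### API

Orientations are given as a unit quaternion [x, y, z, w].
In Python, from bench import r, eyes, job gives the robot as it stands. The module is installed in compiled form; this text tells all that it offers.
- The arm moves only by the tool play_rows, never from a script. Its argument "motion" is a list of rows, each a list of 7 numbers: the shift along the tool's x, y, z as a fraction of full scale, then the turn, a rotation vector about the tool's x, y, z as a fraction of full scale, then the opening in per cent of the stroke, from 0 (shut) to 100 (fully open). A call has 1 to 5 rows; each row is the pose to reach, as a shift and turn from the pose commanded when the call began, along the tool's axes at that moment; what a row does not reach only later rows make up. Full scale, the value 1, is 0.2 m for a shift and 90 degrees for a turn. A row lasts 1/8 s, in which the tool goes at most 62.5 mm and 10.7 degrees, less where a joint would pass 70% of its speed; a pose out of reach is approached as far as the arm can. A call with a number of a shift or a turn outside -1 to 1 is refused whole. A call with a gripper value outside its range is refused whole. The fingers move at their own pace and stop on an object; "squeeze" is the grip in N (left out, the last holds). Time passes only in rows, so rows that repeat a pose let the fingers close. It gives the time, the measured TCP pose, the force and the opening at its end, in the units of the state.
- r.read_state(): the state, without advancing time (a new reading comes with each control period).
- eyes.camera(name): name is "side" or "top"; returns a dict with "image" (420x560x3 uint8, red, green, blue), "mtx" (3x3 intrinsics, pixels), "R" (3x3) and "t" (3): a world point X has camera coordinates R X + t. Camera axes: x right, y down, z forward; pixel columns grow to the right and rows downward; lengths in m; the calibration is good to about 2 mm. A picture is of the moment at which its call begins. There is no depth.
- job.close_job(): hands the job in, once; it reports no verdict.
Trained networks look in a picture, given as the dict that the camera call returned (one of the last four; its "shot" number tells which), for a name from the list of things; names that differ only in an ending like _2 or _b are one class to them, and where a whole thing is asked for, a point or a joint stands for the part that bears it (a point fixed in the world has none). Each returns a list of dicts, best first, with "p" (0 to 1); they miss things now and then, are a little off and sometimes report something else, mostly with a low value. They report only what shows in the picture. A call takes as long as a camera call. They do not tell look-alikes from the thing itself.
- eyes.regions_of(picture, label): "region" (420x560 bool, what is visible of it) and "xy" ([column, row] in pixels, amid what is visible of it).
- eyes.landmark_of(picture, label): "xy" ([column, row] in pixels: a listed point, or the origin of a listed thing).
The state is a dict: "time": time; "joint_positions": joint angles; "joint_vel": joint speeds; "joint_torque": joint torques, N m; "ee_pos": TCP position; "eef_rot": TCP orientation; "ft_force": force on the tool from outside, world axes, zero at the start; "torque": the same for the moment, N m; "width": finger opening in m.
Only numpy, scipy, OpenCV 4.12 (cv2) and the standard library are available. Lean on these libraries where they do the work, as an engineer would, in place of code of your own. Each camera call takes 0.05 s, during which the arm holds its last target. There are 200 camera calls.

### The job

The lid of the aluminium filter caddy has no handle: pick up the flat steel spreader, slip its blade under the lip of the lid and lever the lid up and over until it stands open by itself, leaning back past upright. Then lay the spreader flat on the coral trivet, across its middle, without dropping it. Touch the caddy and its lid only with the spreader, never with the gripper, and leave everything else where it stands.

Things in the scene. Friction and masses are not known exactly. Their poses are not given: they have to be found in the camera images.
- caddy: Fixed open aluminium box, 120 (x) x 150 (y) x 90 (z) mm, walls 4 mm, papers inside up to 43 mm. Origin: centre of its underside. +x points from the front wall (facing the robot within 0.35 rad) to the hinged back wall. A notch in the front wall's top edge, right under the lid's lip, is 70 mm wide (y -35 to 35) and 12 mm high (z 78 to 90), open to the inside.
- lid (a joint): Hinge angle of the caddy's lid, a free-swinging plate 120 x 150 x 4 mm, 110 to 210 g, about 1 N to lift, underside at z = 90 mm. 0 closed, grows as the front edge rises (rad). Let go below about 1.57 (upright) it falls shut; past that it falls back to its stop at 1.85 and stays. No handle, but a lip 50 mm wide, 4 mm thick stands out 14 mm from the middle of its front edge.
- lid_hinge (a point): Middle of the lid's hinge axis, at (60, 0, 90) mm in the caddy's frame; the axis runs along the caddy's y and lies in the plane of the lid's underside. Axes as the caddy.
- lid_lip (a point): Middle of the lip's outer edge, on the underside of the lid, 134 mm from the hinge axis; moves with the lid.
- spreader: Flat steel spreader, 160 mm long, about 80 g, lying on the counter: bar handle 80 long, 16 wide, 20 mm high, and a blade 80 long, 24 wide, 3 mm thick level with the handle's underside. Origin: on the underside where handle and blade meet; x points along the blade to its tip (x = 80 mm), handle from x = -80 to 0, z up.
- spreader_grip (a point): Where to grip the spreader's handle, (-35, 0, 10) mm in its frame, near its centre of mass; grip across its 16 mm width.
- spreader_tip (a point): Middle of the blade's tip edge, (80, 0, 1.5) mm in the spreader's frame, halfway through its thickness.
- trivet: Round hard silicone trivet in coral, fixed, 170 mm across, flat top 8 mm above the counter. Origin: centre of its underside. It and the spreader lie one to the left and one to the right of the space before the caddy, either way round.
- kettle: Bystander: brushed steel kettle, 164 mm across, 176 mm high, black side handle. Origin: centre of its underside.
- carafe: Bystander: frosted glass carafe with a cork stopper, 110 mm across, 215 mm high. Origin: centre of its underside.
- basket: Bystander: white plastic filter basket, 100 mm across, 60 mm high, with a short grip. Origin: centre of its underside.
- mug: Bystander: white mug, 80 mm across, 85 mm high. Origin: centre of its underside.
- teaspoon_a: Bystander: steel teaspoon, 135 mm long, lying on the counter in front of the caddy. Unlike the spreader it has a round handle and a bowl.
- teaspoon_b: Bystander: a second teaspoon like the first.
Not all that is in view belongs to the job. Leave any brown or purple look-alike of the spreader alone.

How it is judged:
On the way, in this order (a step that is already met when the one before it is completed fails the run):
1. the lid is raised some way (more than 0.25 rad) on the spreader (value of joint lid above 0.25 rad and contact force between spreader and caddy above 0.15 N), for 0.05 s.
2. the lid stands open, leaning back past upright (more than 1.6 rad) (value of joint lid above 1.6 rad), for 0.2 s.
At the end, for the whole second after the job is handed in: The lid stands open past 1.6 rad and is still; the spreader lies at rest flat on the trivet (right side up, tilt under 0.12 rad, its underside within 5 mm of the trivet's top), with its grip point within 60 mm of the trivet's centre (value of joint lid above 1.6 rad and horizontal distance between spreader_grip and trivet below 0.06 m and z of spreader in the frame of trivet between 0.004 and 0.013 m and angle between spreader's own z axis and vertical below 0.12 rad and linear speed of spreader below 0.02 m/s and velocity of joint lid between -0.05 and 0.05 rad/s); the robot touches nothing.
It fails at once if the robot itself touches the caddy or its lid (more than 1 N) (contact force between any of the arm, the fingers and caddy above 1 N).
It fails at once if the spreader is dropped or thrown (faster than 0.6 m/s out of the gripper's fingers) (linear speed of spreader above 0.6 m/s and contact force between the fingers and spreader below 0.05 N).
It fails at once if a bystander (kettle, carafe, basket, mug or teaspoon) is pushed more than 30 mm out of its place (distance of any of kettle, carafe, basket, mug, teaspoon_a, teaspoon_b from where it was at the start of the episode above 0.03 m).
It also fails if it takes over 58 s, if anything falls off the work surface, if the arm or the gripper's body presses on something with over 40 N, if the wrist force passes 120 N, or if a joint passes its speed limit or range.

## Working session

There is one attempt and no reset: what is moved stays moved. The work goes in short steps, Python scripts to look and compute and a tool call to move; the robot and the scene stay as the last step left them, time stands still between calls to the robot, and variables do not carry over. Pictures are saved under pics/ and viewed, about 8 in all and at most 12, crops included, and the job is handed in when it is done.

Besides the shell and the picture viewer there is one more tool, called as name(argument=value, ...) on one line, values as JSON. play_rows: Moves the arm, as the interface text tells. Shift numbers are shares of 0.2 m and turn numbers shares of 90 degrees, none past 1 either way. Its arguments: {"type":"object","properties":{"motion":{"type":"array","items":{"type":"array","items":{"type":"number"}}},"squeeze":{"type":"number"}},"required":["motion"]}

```bash
mkdir -p pics; cat > h.py <<'E'
import numpy as np, cv2
from scipy.spatial.transform import Rotation as Ro
from bench import r, eyes, job
def onplane(p,xy,z):
    K,R,t=np.array(p['mtx']),np.array(p['R']),np.array(p['t'])
    d=R.T@np.linalg.inv(K)@np.array([xy[0],xy[1],1.]); c=-R.T@t
    return c+d*(z-c[2])/d[2]
def proj(p,X):
    q=np.array(p['mtx'])@(np.array(p['R'])@np.asarray(X)+np.array(p['t'])); return q[:2]/q[2]
def tri(ps,xys):
    A=[];b=[]
    for p,xy in zip(ps,xys):
        R,t=np.array(p['R']),np.array(p['t']);d=R.T@np.linalg.inv(np.array(p['mtx']))@np.array([xy[0],xy[1],1.]);d/=np.linalg.norm(d)
        M=np.eye(3)-np.outer(d,d);A.append(M);b.append(M@(-R.T@t))
    return np.linalg.solve(sum(A),sum(b))
def save(n,im,crop=None,s=1):
    if crop: x0,y0,x1,y1=crop; im=im[y0:y1,x0:x1]
    cv2.imwrite('pics/'+n,cv2.cvtColor(cv2.resize(im,None,fx=s,fy=s,interpolation=cv2.INTER_CUBIC),cv2.COLOR_RGB2BGR))
E
python3 - <<'E'
from h import *
a=eyes.camera('side');b=eyes.camera('top')
save('a.png',np.vstack([a['image'],b['image']]),s=.7)
cv2.imwrite('pics/ab.png',cv2.resize(cv2.cvtColor(np.hstack([a['image'],b['image']]),cv2.COLOR_RGB2BGR),(800,300)))
save('top.png',b['image']); save('side.png',a['image'])
for n in ['caddy','lid_hinge','lid_lip','spreader','spreader_grip','spreader_tip','trivet','kettle','carafe','basket','mug','teaspoon_a']:
  for c,p in (('S',a),('T',b)):
    print(n,c,[(round(d['p'],2),np.round(d['xy'],1).tolist()) for d in eyes.landmark_of(p,n)[:4]])
print(r.read_state())
for p in (a,b): print(np.round(p['mtx'],1).tolist(),np.round(-np.array(p['R']).T@p['t'],3))
E
```

```text
caddy S [(0.97, [309.7, 205.7])]
caddy T [(0.87, [287.0, 184.8]), (0.24, [261.7, 268.9])]
lid_hinge S [(0.57, [326.3, 191.8])]
lid_hinge T [(0.6, [291.9, 166.6]), (0.4, [374.0, 257.2])]
lid_lip S [(0.82, [285.8, 190.2])]
lid_lip T [(0.63, [277.4, 200.5])]
spreader S [(0.87, [283.7, 289.4]), (0.8, [372.0, 327.4]), (0.71, [233.3, 270.7]), (0.52, [236.9, 323.3])]
spreader T [(0.85, [341.9, 289.5]), (0.65, [402.1, 302.5]), (0.65, [434.3, 181.4]), (0.64, [375.2, 244.5])]
spreader_grip S [(0.82, [383.1, 327.2]), (0.78, [224.4, 319.7]), (0.66, [270.5, 288.7]), (0.64, [359.4, 226.5])]
spreader_grip T [(0.88, [395.2, 309.4]), (0.75, [373.3, 257.8]), (0.65, [103.4, 235.8]), (0.58, [348.3, 298.9])]
spreader_tip S [(0.92, [343.7, 317.7]), (0.72, [256.6, 335.2]), (0.72, [369.8, 252.0]), (0.55, [244.1, 255.9])]
spreader_tip T [(0.85, [415.6, 283.0]), (0.84, [419.3, 199.1]), (0.61, [326.8, 272.4]), (0.52, [362.1, 146.9])]
trivet S [(0.71, [240.1, 160.5])]
trivet T [(0.68, [186.1, 238.9])]
kettle S [(0.74, [308.0, 370.8])]
kettle T [(0.92, [459.2, 252.5]), (0.18, [378.4, 186.7])]
carafe S [(0.96, [2
[... 568 characters left out ...]
6.67952705e-04, -6.55576573e-04,
        1.10243123e-03,  8.71924121e-05, -3.85067816e-04]), 'joint_torque': array([ 9.86234795e-05, -6.23048186e+01,  2.44302704e-02, -3.90118003e+01,
       -6.11401931e-02,  3.16881482e-02,  3.87856403e-05]), 'ee_pos': array([ 0.17801364, -0.59912035,  0.19108113]), 'eef_rot': array([ 9.89587291e-01,  1.43933983e-01, -4.59464197e-07,  3.08738456e-05]), 'ft_force': array([-1.20328157, -0.80592934,  0.09654546]), 'torque': array([ 0.03047411, -0.01665508, -0.01765942]), 'width': 0.08697872262368736}
[[453.7, 0.0, 281.8], [0.0, 453.7, 203.3], [0.0, 0.0, 1.0]] [ 0.221 -1.029  1.39 ]
[[429.7, 0.0, 285.8], [0.0, 429.7, 213.2], [0.0, 0.0, 1.0]] [0.392 0.01  1.457]
```

View pics/top.png

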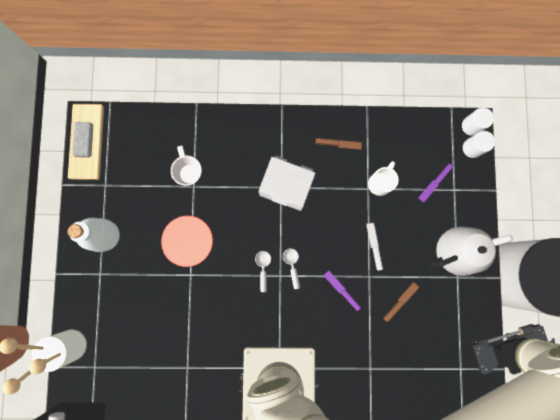

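View pics/side.png

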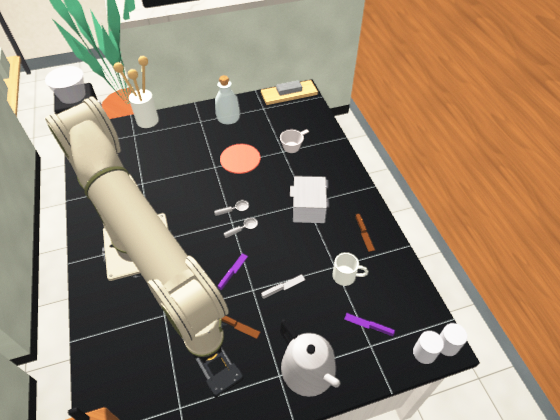

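Top view: the caddy is at (287,183), with the trivet at (187,241) and the kettle at (466,251). Spreader candidates in the top view:
- steel (375,246)
- purple (342,290) and (435,183)
- brown (402,302) and (338,144)
- teaspoons (263,270) and (291,268), which have round bowls

I choose the grey one at (375,246), and check it in a close crop.

```bash
python3 - <<'E'
from h import *
a=eyes.camera('side');b=eyes.camera('top')
A=cv2.resize(a['image'][260:310,245:345],None,fx=4,fy=4,interpolation=cv2.INTER_CUBIC)
A2=cv2.resize(a['image'][165:235,275:345],None,fx=5.71,fy=5.71,interpolation=cv2.INTER_CUBIC)[:400,:400]
B=cv2.resize(b['image'][210:280,345:415],None,fx=5.71,fy=5.71,interpolation=cv2.INTER_CUBIC)[:300,:400]
B=cv2.resize(b['image'][210:280,345:415],(300,300),interpolation=cv2.INTER_CUBIC)
B2=cv2.resize(b['image'][145:215,250:320],(300,300),interpolation=cv2.INTER_CUBIC)
A=cv2.resize(a['image'][260:310,245:345],(500,250),interpolation=cv2.INTER_CUBIC)
A2=cv2.resize(a['image'][165:235,275:345],(300,300),interpolation=cv2.INTER_CUBIC)
im=np.zeros((600,800,3),np.uint8); im[:300,:300]=B;im[:300,300:600]=B2;im[300:,:300]=A2;im[300:550,300:]=A
save('crop.png',im)
def mask(p,n,near):
    ds=[d for d in eyes.regions_of(p,n) if np.linalg.norm(np.array(d['xy'])-near)<25]
    return ds[0]['region'] if ds else None
for n,near,z in (('spreader',(375,246),.003),('caddy',(287,183),.094),('lid',(287,183),.094),('trivet',(187,241),.008)):
    m=mask(b,n,near)
    if m is None: print(n,None);continue
    c=max(cv2.findContours(m.astype(np.uint8),0,1)[0],key=cv2.contourArea).reshape(-1,2).astype(float)
    W=np.array([onplane(b,q,z)[:2] for q in c])
    rc=cv2.minAreaRect(W.astype(np.float32)*1000); print(n,np.round(rc[0],1),np.round(rc[1],1),round(rc[2],1)); print(np.round(cv2.boxPoints(rc)).tolist())
for n,p,near in [(n,p,near) for n in ('spreader','spreader_grip','spreader_tip') for p,near in ((a,(283,287)),(b,(375,246)))]:
    print(n,[(round(d['p'],2),np.round(d['xy'],1).tolist(),np.round(onplane(p,d['xy'],{'spreader':0,'spreader_grip':.01,'spreader_tip':.0015}[n]),3).tolist()) for d in eyes.landmark_of(p,n) if np.linalg.norm(np.array(d['xy'])-near)<35])
for n in ('caddy','lid_hinge','lid_lip','trivet','kettle','basket','mug','carafe'):
    x=eyes.landmark_of(a,n);y=eyes.landmark_of(b,n)
    print(n,np.round(tri((a,b),(x[0]['xy'],y[0]['xy'])),3) if x and y else None)
for p,l in ((a,[(245,229),(231,209)]),(b,[(292,269),(263,270)])):
    print('spoons',[np.round(onplane(p,q,.005),3).tolist() for q in l])
E
```

```text
spreader [ 450.  -318.9] [159.7  24.3] 10.7
[[369.0, -322.0], [374.0, -346.0], [531.0, -316.0], [526.0, -292.0]]
caddy [648.4 -17.1] [150.6 143.3] 69.8
[[555.0, -63.0], [690.0, -113.0], [742.0, 29.0], [607.0, 78.0]]
lid [646.6 -16.1] [146.9 133.8] 70.7
[[559.0, -63.0], [685.0, -108.0], [734.0, 31.0], [608.0, 75.0]]
trivet [462.1 315.1] [167.6 167.4] 0.7
[[377.0, 398.0], [379.0, 230.0], [547.0, 232.0], [545.0, 400.0]]
spreader [(0.85, [287.6, 286.2], [0.467, -0.322, 0.0]), (0.43, [273.5, 290.7], [0.416, -0.324, 0.0])]
spreader [(0.52, [371.0, 246.4], [0.45, -0.31, 0.0])]
spreader_grip [(0.63, [269.9, 290.1], [0.404, -0.323, 0.01])]
spreader_grip [(0.84, [375.5, 256.6], [0.416, -0.322, 0.01])]
spreader_tip [(0.58, [303.7, 279.4], [0.528, -0.315, 0.002]), (0.53, [271.5, 289.9], [0.41, -0.32, 0.002])]
spreader_tip [(0.88, [371.9, 221.8], [0.534, -0.313, 0.002])]
caddy [ 0.66  -0.023 -0.014]
lid_hinge None
lid_lip [0.585 0.007 0.1  ]
trivet [ 0.466  0.313 -0.003]
kettle [ 0.439 -0.612 -0.021]
basket [0.693 0.321 0.008]
mug [ 0.493 -0.488  0.337]
carafe [0.475 0.568 0.035]
spoons [[0.389, -0.049, 0.005], [0.362, 0.059, 0.005]]
spoons [[0.372, -0.041, 0.005], [0.368, 0.056, 0.005]]
```

View pics/crop.png

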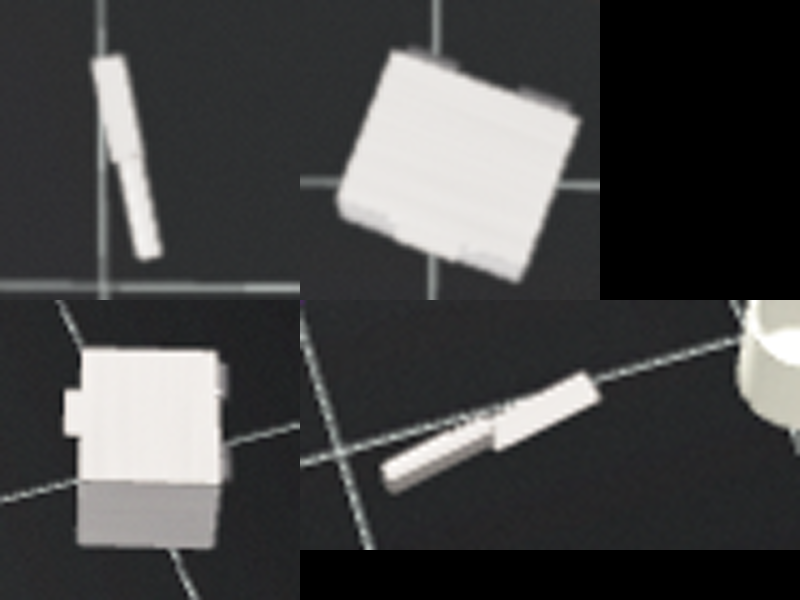

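The crop shows the grey steel spreader with its blade pointing away from the robot, and the caddy's lip on its robot-side edge. Next I refine the caddy pose with a silhouette fit and work out the moves.

```bash
cat >> h.py <<'E'
def rows(dp=None,target=None,yaw=None,pitch=0.,ref=None):
    """fractions from commanded pose (pos,quat) ref to world target TCP / tool-x yaw (tool down), pitch>0 raises spreader tip"""
    s=r.read_state(); p0,q0=ref if ref else (s['ee_pos'],s['eef_rot'])
    R0=Ro.from_quat(q0); sh=R0.inv().apply(np.array(target)-p0)/.2
    c,sn=np.cos(yaw),np.sin(yaw); Rt=Ro.from_matrix(np.array([[c,sn,0],[sn,-c,0],[0,0,-1.]]))*Ro.from_euler('y',pitch)
    print('shift',np.round(sh,3),'turn',np.round((R0.inv()*Rt).as_rotvec()/(np.pi/2),3))
E
python3 - <<'E'
from h import *
from scipy.optimize import minimize
a=eyes.camera('side');b=eyes.camera('top')
Ms=[]
for p,near in ((a,(309,200)),(b,(287,183))):
    m=np.zeros((420,560),bool)
    for n in ('caddy','lid'):
        for d in eyes.regions_of(p,n):
            if d['p']>.4 and np.linalg.norm(np.array(d['xy'])-near)<20: m|=d['region']
    Ms.append(m.astype(np.float32)); print(m.sum())
box=np.array([[x,y,z] for x in(-60,60) for y in(-75,75) for z in(0,94)])/1000.
lip=np.array([[x,y,z] for x in(-74,-60) for y in(-25,25) for z in(90,94)])/1000.
def sil(p,P):
    im=np.zeros((420*4,560*4),np.uint8)
    for part in (box,lip):
        W=part@Ro.from_euler('z',P[2]).as_matrix().T+[P[0],P[1],0]
        q=np.array([proj(p,w) for w in W]); h=cv2.convexHull(np.round((q+.5)*4*16).astype(np.int32))
        cv2.fillConvexPoly(im,h,255,shift=4)
    return cv2.resize(im,(560,420),interpolation=cv2.INTER_AREA)/255.
def cost(P,k=(0,1)): return sum(np.abs(sil((a,b)[i],P)-Ms[i]).sum()/Ms[i].sum() for i in k)
for k in ((0,1),(0,),(1,)):
    o=minimize(cost,[.655,-.02,-.34],args=(k,),method='Nelder-Mead',options=dict(initial_simplex=[[.655,-.02,-.34],[.67,-.02,-.34],[.655,0,-.34],[.655,-.02,-.25]]))
    P=o.x;c,s=np.cos(P[2]),np.sin(P[2]); print(k,np.round(P,4),round(o.fun,3),'lip',np.round([P[0]-.074*c,P[1]-.074*s],4))
rows(target=[.416,-.325,.1],yaw=np.radians(10.7))
E
```

```text
1589
1911
(0, 1) [ 0.6547 -0.0177 -0.3373] 0.13 lip [0.5848 0.0068]
(0,) [ 0.6537 -0.0152 -0.3197] 0.07 lip [0.5835 0.008 ]
(1,) [ 0.6553 -0.0185 -0.3376] 0.053 lip [0.5854 0.006 ]
shift [ 1.531 -0.975  0.455] turn [ 0.    -0.     0.065]
```

play_rows(motion=[[0.25,-0.16,0,0,0,0.03,60],[0.5,-0.32,0,0,0,0.065,60],[0.77,-0.49,0.0,0,0,0.065,60]])

```text
time: 3.38
ee_pos: [0.2978, -0.461, 0.1912]
eef_rot: [0.996, 0.092, 0.0, 0.0]
ft_force: [1.2, -0.8, 1.1]
width: 0.0652
```

play_rows(motion=[[0.25,-0.16,0,0,0,0,60],[0.5,-0.32,0.1,0,0,0,60],[0.76,-0.485,0.3,0,0,0,60],[0.76,-0.485,0.45,0,0,0,60],[0.76,-0.485,0.45,0,0,0,60]])

```text
time: 4.0
ee_pos: [0.4272, -0.337, 0.0989]
eef_rot: [0.996, 0.094, -0.002, -0.002]
ft_force: [-0.4, -0.0, 0.6]
width: 0.0522
```

```bash
python3 - <<'E'
from h import *
a=eyes.camera('side');b=eyes.camera('top')
s=r.read_state();print(s['time'],s['ee_pos'],s['eef_rot'],s['width'],s['ft_force'])
im=np.zeros((420,800,3),np.uint8)
im[:400,:400]=cv2.resize(a['image'][230:330,220:320],(400,400));im[:400,400:]=cv2.resize(b['image'][200:300,320:420],(400,400))
save('pre.png',im)
rows(target=[.416,-.3255,.003],yaw=np.radians(10.7))
E
```

```text
4.1 [ 0.4279012  -0.33988     0.10212593] [9.95700286e-01 9.26325455e-02 9.90455183e-05 3.76671852e-04] 0.052266126597783374 [ 0.40109528 -1.51080435 -0.56048717]
shift [-0.045 -0.082  0.496] turn [ 0.    -0.    -0.001]
```

View pics/pre.png

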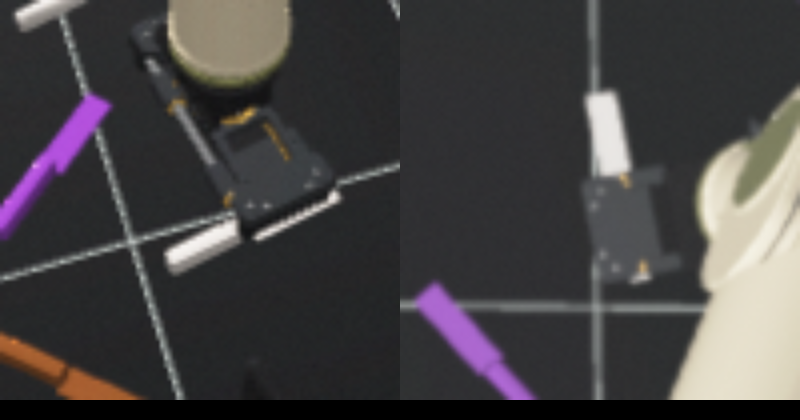

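The open gripper is above the spreader's handle, with the blade pointing forward and the look-alikes clear. Going down.

play_rows(motion=[[-0.045,-0.082,0.1,0,0,0,60],[-0.045,-0.082,0.3,0,0,0,60],[-0.045,-0.082,0.42,0,0,0,60],[-0.045,-0.082,0.49,0,0,0,60],[-0.045,-0.082,0.49,0,0,0,60]], squeeze=40)

```text
time: 4.72
ee_pos: [0.4162, -0.3251, 0.0036]
eef_rot: [0.996, 0.093, 0.0, 0.0]
ft_force: [-0.8, 0.1, 1.0]
width: 0.0523
```

play_rows(motion=[[0,0,0,0,0,0,40],[0,0,0,0,0,0,0],[0,0,0,0,0,0,0],[0,0,0,0,0,0,0],[0,0,0,0,0,0,0]], squeeze=60)

```text
time: 5.35
ee_pos: [0.4164, -0.3244, 0.0031]
eef_rot: [0.996, 0.093, 0.0, 0.0]
ft_force: [0.7, -1.0, -0.2]
width: 0.0101
```

play_rows(motion=[[0,0,0,0,0,0,0],[0,0,0,0,0,0,0],[0,0,0,0,0,0,0],[0,0,0,0,0,0,0]])

```text
time: 5.85
ee_pos: [0.4163, -0.3243, 0.0031]
eef_rot: [0.996, 0.093, 0.0, 0.0]
ft_force: [0.1, -0.6, -0.4]
width: 0.0006
```

```bash
python3 - <<'E'
from h import *
a=eyes.camera('side');b=eyes.camera('top')
im=np.zeros((400,800,3),np.uint8)
im[:400,:400]=cv2.resize(a['image'][230:330,220:320],(400,400));im[:400,400:]=cv2.resize(b['image'][200:300,320:420],(400,400))
save('miss.png',im)
P=[.416,-.325,.003];print(proj(a,P),proj(b,P))
print([np.round(proj(a,(x,y,0)),0) for x,y in ((.372,-.334),(.529,-.304))])
for p,near in ((a,(283,287)),(b,(375,246))):
  for n in ('spreader_grip','spreader_tip','spreader'):
    print(n,[(round(d['p'],2),np.round(d['xy'],1).tolist(),np.round(onplane(p,d['xy'],.005),3).tolist()) for d in eyes.landmark_of(p,n) if np.linalg.norm(np.array(d['xy'])-near)<40])
E
```

```text
[273.55950069 290.57143209] [375.86071789 256.61917207]
[array([262., 297.]), array([303., 277.])]
spreader_grip [(0.6, [271.6, 287.9], [0.412, -0.314, 0.005])]
spreader_tip [(0.45, [302.7, 279.7], [0.524, -0.317, 0.005])]
spreader [(0.63, [283.4, 287.8], [0.451, -0.326, 0.005])]
spreader_grip [(0.65, [372.9, 258.1], [0.411, -0.314, 0.005])]
spreader_tip [(0.66, [373.1, 221.5], [0.535, -0.317, 0.005])]
spreader [(0.62, [370.3, 245.0], [0.455, -0.306, 0.005])]
```

View pics/miss.png

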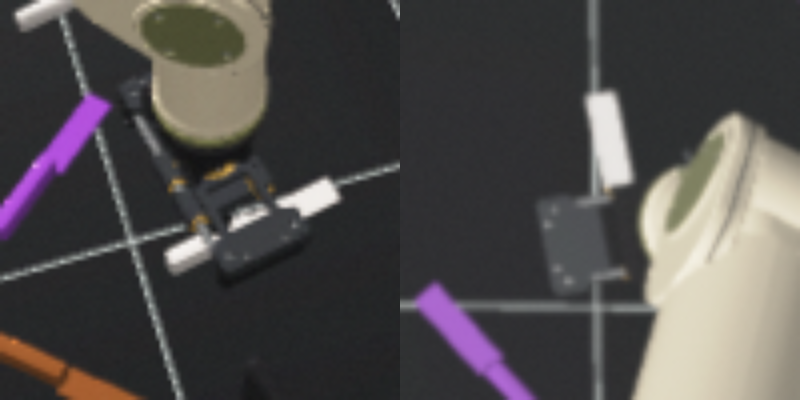

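The fingers closed to 0 without holding anything. In the side crop the spreader still lies at about (170,260) to (330,190). I'll overlay the predicted geometry.

```bash
python3 - <<'E'
from h import *
a=eyes.camera('side');b=eyes.camera('top')
s=r.read_state();R=Ro.from_quat(s['eef_rot']);T=s['ee_pos']; print(T,s['width'],s['ft_force'])
def ov(p,x0,y0,n=60,S=6.6667):
    im=cv2.resize(p['image'][y0:y0+n,x0:x0+n],(400,400),interpolation=cv2.INTER_CUBIC)
    P=lambda X:tuple(int(v) for v in (proj(p,X)+.5-[x0,y0])*S)
    sp=Ro.from_euler('z',np.radians(10.7))
    for hh,ps in ((0,[(-80,-8),(0,-8),(0,8),(-80,8)]),(20,[(-80,-8),(0,-8),(0,8),(-80,8)]),(3,[(0,-12),(80,-12),(80,12),(0,12)])):
        q=[P(sp.apply([u/1000,v/1000,hh/1000])+[.450,-.319,0]) for u,v in ps]
        for i in range(4): cv2.line(im,q[i],q[(i+1)%4],(0,255,0),1)
    cv2.line(im,P(T),P(T+R.apply([0,0,-.07])),(255,0,0),1); cv2.circle(im,P(T),4,(255,0,0),1)
    q=[P(T+R.apply([u,v,-.07])) for u,v in ((-.0375,-.095),(.0375,-.095),(.0375,.095),(-.0375,.095))]
    for i in range(4): cv2.line(im,q[i],q[(i+1)%4],(255,255,0),1)
    return im
save('ov.png',np.hstack([ov(a,250,255),ov(b,345,212)]))
E
```

```text
[ 0.41631964 -0.32434526  0.00304297] 0.00045024642098116823 [ 0.69285792 -0.88194448  0.36803137]
```

View pics/ov.png

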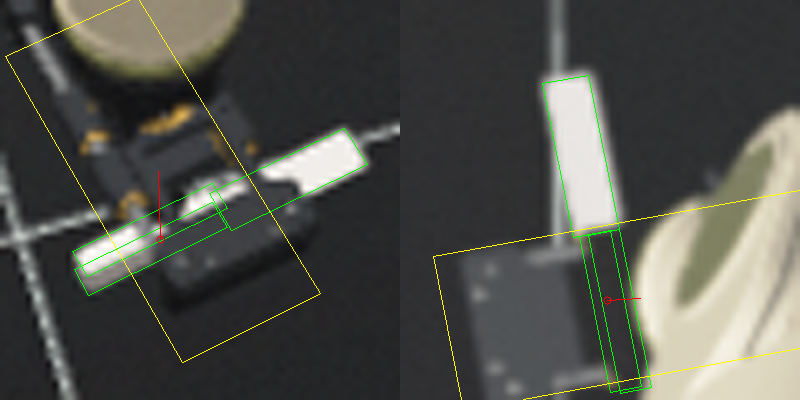

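play_rows(motion=[[0,0,-0.1,0,0,0,0],[0,0,-0.2,0,0,0,0],[0,0,-0.3,0,0,0,0],[0,0,-0.4,0,0,0,0],[0,0,-0.4,0,0,0,0]])

```text
time: 6.98
ee_pos: [0.4172, -0.325, 0.0844]
eef_rot: [0.996, 0.093, 0.001, 0.001]
ft_force: [0.3, -0.4, -0.7]
width: 0.0003
```

```bash
python3 - <<'E'
from h import *
a=eyes.camera('side');b=eyes.camera('top')
s=r.read_state();R=Ro.from_quat(s['eef_rot']);T=s['ee_pos']; print(T,s['width'],s['ft_force'])
def ov(p,x0,y0,n=80,S=5):
    im=cv2.resize(p['image'][y0:y0+n,x0:x0+n],(400,400),interpolation=cv2.INTER_CUBIC)
    P=lambda X:tuple(int(v) for v in (proj(p,X)+.5-[x0,y0])*S)
    sp=Ro.from_euler('z',np.radians(10.7))
    for hh,ps in ((20,[(-80,-8),(0,-8),(0,8),(-80,8)]),(3,[(0,-12),(80,-12),(80,12),(0,12)])):
        q=[P(sp.apply([u/1000,v/1000,hh/1000])+[.450,-.319,0]) for u,v in ps]
        for i in range(4): cv2.line(im,q[i],q[(i+1)%4],(0,255,0),1)
    cv2.line(im,P(T),P(T+R.apply([0,0,-.07])),(255,0,0),1); cv2.circle(im,P(T),4,(255,0,0),1)
    return im
save('ov2.png',np.hstack([ov(a,230,235),ov(b,330,205)]))
E
```

```text
[ 0.41610303 -0.32427253  0.08250386] 0.00048690427763129623 [-0.95095144  0.89239427  0.05086603]
```

View pics/ov2.png

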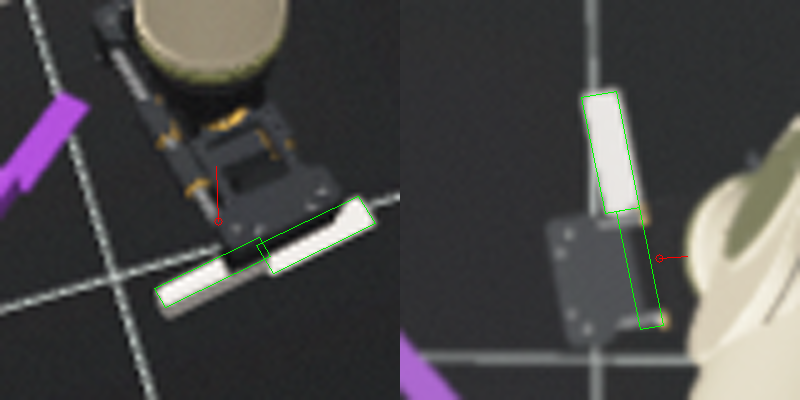

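The spreader hasn't moved and matches my outline in both views, at side crop (155..375, 200..300). So I need to see where the fingers really are relative to the reported TCP.

```bash
python3 - <<'E'
from h import *
a=eyes.camera('side');b=eyes.camera('top')
s=r.read_state()
def ov(p,im0,T,q,c,n=60):
    R=Ro.from_quat(q);S=400/n;x0,y0=int(c[0]-n/2),int(c[1]-n/2)
    x0=min(max(x0,0),560-n);y0=min(max(y0,0),420-n)
    im=cv2.resize(im0[y0:y0+n,x0:x0+n],(400,300) if 0 else (400,400),interpolation=cv2.INTER_CUBIC)
    P=lambda X:tuple(int(v) for v in (proj(p,X)+.5-[x0,y0])*S)
    for e,col in (((.05,0,0),(255,0,0)),((0,.05,0),(0,255,0)),((0,0,-.07),(90,90,255))): cv2.line(im,P(T),P(T+R.apply(e)),col,1)
    return cv2.resize(im,(300,300))
ia=cv2.cvtColor(cv2.imread('pics/side.png'),4);ib=cv2.cvtColor(cv2.imread('pics/top.png'),4)
T0=np.array([.178,-.599,.191]);q0=[.98959,.14393,0,0]
im=np.vstack([np.hstack([ov(a,ia,T0,q0,proj(a,T0)),ov(b,ib,T0,q0,proj(b,T0))]),np.hstack([ov(a,a['image'],s['ee_pos'],s['eef_rot'],proj(a,s['ee_pos'])),ov(b,b['image'],s['ee_pos'],s['eef_rot'],proj(b,s['ee_pos']))])])
save('ax.png',im)
E
```

```text
(no output)
```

View pics/ax.png

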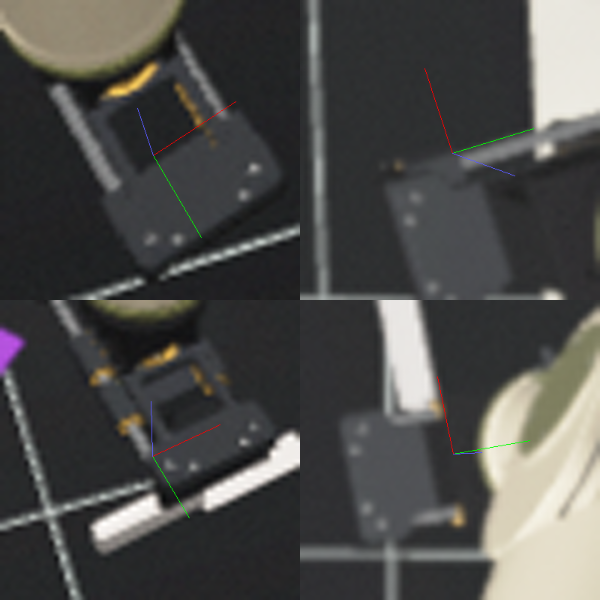

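```bash
python3 - <<'E'
from h import *
from scipy.optimize import fsolve
a=eyes.camera('side');s=r.read_state()
def start(T,q,uv,name):
    R=Ro.from_quat(q)
    for x in (-.0375,):
        o=fsolve(lambda v:proj(a,T+R.apply([x,v[0],-v[1]]))-uv,[.09,.07]);print(name,'y,h',np.round(o,3))
c0=proj(a,[.178,-.599,.191]);off=lambda c:np.array([min(max(int(c[0]-30),0),500),min(max(int(c[1]-30),0),360)])
start([.178,-.599,.191],[.98959,.14393,0,0],off(c0)+np.array([150,275])/5-.5,'start open')
start([.428,-.340,.102],[.9957,.0926,0,0],np.array([240,237])/4+[220,230]-.5,'pre 52mm')
start([.4163,-.3243,.003],s['eef_rot'],np.array([172,310])/6.667+[250,255]-.5,'down closed')
start(s['ee_pos'],s['eef_rot'],off(proj(a,s['ee_pos']))+np.array([163,505-300])/5-.5,'now closed')
E
```

```text
start open y,h [0.103 0.166]
pre 52mm y,h [0.081 0.101]
down closed y,h [0.086 0.108]
now closed y,h [0.088 0.113]
```

Visual geometry is inconclusive, but the closed fingers missed a 20 mm handle, so the real fingertips must be higher than reported. I'll open and do a guarded descent, watching the force.

play_rows(motion=[[0,0,0,0,0,0,60],[0,0,0.1,0,0,0,60],[0,0,0.2,0,0,0,60],[0,0,0.3,0,0,0,60],[0,0,0.35,0,0,0,60]])

```text
time: 7.85
ee_pos: [0.4158, -0.3239, 0.0118]
eef_rot: [0.996, 0.093, -0.001, -0.001]
ft_force: [0.0, 0.1, 0.2]
width: 0.0425
```

play_rows(motion=[[0,0,0.02,0,0,0,60],[0,0,0.045,0,0,0,60],[0,0,0.045,0,0,0,60],[0,0,0.045,0,0,0,60]])

```text
time: 8.35
ee_pos: [0.4166, -0.3245, 0.0045]
eef_rot: [0.996, 0.093, 0.0, 0.0]
ft_force: [0.5, 0.3, -0.0]
width: 0.0523
```

play_rows(motion=[[0,0,0.01,0,0,0,60],[0,0,0.02,0,0,0,60],[0,0,0.02,0,0,0,60]])

```text
time: 8.72
ee_pos: [0.4162, -0.3243, -0.0001]
eef_rot: [0.996, 0.093, -0.0, -0.0]
ft_force: [0.2, 0.4, -0.2]
width: 0.0523
```

play_rows(motion=[[0,0,0.02,0,0,0,60],[0,0,0.02,0,0,0,60]])

```text
time: 8.98
ee_pos: [0.4161, -0.3242, -0.0043]
eef_rot: [0.996, 0.093, -0.0, -0.0]
ft_force: [1.0, -0.3, -0.7]
width: 0.0524
```

play_rows(motion=[[0,0,0.02,0,0,0,60],[0,0,0.02,0,0,0,60]])

```text
time: 9.22
ee_pos: [0.4161, -0.3242, -0.0083]
eef_rot: [0.996, 0.093, -0.0, -0.0]
ft_force: [0.1, 0.3, 0.2]
width: 0.0523
```

play_rows(motion=[[0,0,0.02,0,0,0,60],[0,0,0.02,0,0,0,60]])

```text
time: 9.48
ee_pos: [0.4161, -0.3242, -0.0123]
eef_rot: [0.996, 0.093, -0.0, -0.0]
ft_force: [-0.1, -0.8, -0.6]
width: 0.0523
```

The reported TCP is 12 mm below the counter with no contact, so the reading is clearly biased. Continuing in small steps.

play_rows(motion=[[0,0,0.02,0,0,0,60],[0,0,0.02,0,0,0,60]])

```text
time: 9.72
ee_pos: [0.4161, -0.3242, -0.0163]
eef_rot: [0.996, 0.093, -0.0, -0.0]
ft_force: [0.8, 0.1, -0.5]
width: 0.0524
```

play_rows(motion=[[0,0,0.02,0,0,0,60],[0,0,0.02,0,0,0,60]])

```text
time: 9.98
ee_pos: [0.4162, -0.3242, -0.0203]
eef_rot: [0.996, 0.093, -0.0, -0.0]
ft_force: [-0.4, -0.7, 0.6]
width: 0.0524
```

play_rows(motion=[[0,0,0.02,0,0,0,60],[0,0,0.02,0,0,0,60]])

```text
time: 10.22
ee_pos: [0.4162, -0.3242, -0.0243]
eef_rot: [0.996, 0.093, -0.0, -0.0]
ft_force: [-0.7, 1.2, -0.3]
width: 0.0523
```

play_rows(motion=[[0,0,0,0,0,0,30],[0,0,0,0,0,0,15],[0,0,0,0,0,0,0],[0,0,0,0,0,0,0],[0,0,0,0,0,0,0]], squeeze=10)

```text
time: 10.85
ee_pos: [0.4164, -0.3244, -0.0239]
eef_rot: [0.996, 0.093, 0.0, 0.0]
ft_force: [-0.4, 0.1, 0.2]
width: 0.016
```

Width is 16 mm, so the handle is now between the fingers. I'll reopen and go on down to find the counter, for a deep grip and the true offset.

play_rows(motion=[[0,0,0,0,0,0,45],[0,0,0,0,0,0,45],[0,0,0.02,0,0,0,45],[0,0,0.02,0,0,0,45]])

```text
time: 11.35
ee_pos: [0.4161, -0.3242, -0.0284]
eef_rot: [0.996, 0.093, -0.0, -0.0]
ft_force: [-0.3, 1.0, 0.0]
width: 0.0381
```

play_rows(motion=[[0,0,0.015,0,0,0,45],[0,0,0.015,0,0,0,45]])

```text
time: 11.6
ee_pos: [0.4164, -0.3244, -0.031]
eef_rot: [0.996, 0.093, 0.0, 0.0]
ft_force: [-0.6, -0.8, 0.8]
width: 0.0391
```

play_rows(motion=[[0,0,0.015,0,0,0,45],[0,0,0.015,0,0,0,45]])

```text
time: 11.85
ee_pos: [0.4165, -0.3245, -0.0312]
eef_rot: [0.996, 0.093, -0.0, 0.0]
ft_force: [-14.1, 10.4, 38.6]
width: 0.0393
```

play_rows(motion=[[0,0,0.015,0,0,0,45],[0,0,0.015,0,0,0,45]])

```text
time: 12.1
ee_pos: [0.4165, -0.3245, -0.0314]
eef_rot: [0.996, 0.093, -0.001, 0.001]
ft_force: [-26.3, 18.6, 77.6]
width: 0.0391
```

Counter contact is at reported z = -0.031, so the true tip z is the reported value plus 0.031. Backing off at once and gripping.

play_rows(motion=[[0,0,-0.042,0,0,0,45],[0,0,-0.042,0,0,0,45],[0,0,-0.042,0,0,0,20],[0,0,-0.042,0,0,0,0],[0,0,-0.042,0,0,0,0]], squeeze=50)

```text
time: 12.72
ee_pos: [0.4161, -0.3242, -0.029]
eef_rot: [0.996, 0.093, -0.0, -0.0]
ft_force: [0.5, -0.2, 0.2]
width: 0.0167
```

play_rows(motion=[[0,0,0,0,0,0,0],[0,0,0,0,0,0,0],[0,0,0,0,0,0,0]])

```text
time: 13.1
ee_pos: [0.4163, -0.3243, -0.0286]
eef_rot: [0.996, 0.093, -0.0, -0.0]
ft_force: [-0.2, -0.1, -0.5]
width: 0.0155
```

play_rows(motion=[[0,0,-0.05,0,0,0,0],[0,0,-0.15,0,0,0,0],[0,0,-0.3,0,0,0,0],[0,0,-0.45,0,0,0,0],[0,0,-0.6,0,0,0,0]])

```text
time: 13.72
ee_pos: [0.4164, -0.3243, 0.0932]
eef_rot: [0.996, 0.093, 0.0, 0.0]
ft_force: [0.0, -0.0, -0.4]
width: 0.0157
```

```bash
cat >> h.py <<'E'
YAW=-.336; CAD=np.array([.6547,-.0178,0])
OFF=np.array([0,0,.031])  # true TCP = reported + OFF (tool down)
def spr(tip=None,yaw=None,depth=None): pass
E
python3 - <<'E'
from h import *
a=eyes.camera('side');b=eyes.camera('top')
s=r.read_state();R=Ro.from_quat(s['eef_rot']);T=s['ee_pos']; print(s['time'],T,s['eef_rot'],s['width'],s['ft_force'])
for n in ('spreader','spreader_grip','spreader_tip'):
    for p in (a,b):
        print(n,[(round(d['p'],2),np.round(d['xy'],1).tolist()) for d in eyes.landmark_of(p,n)[:5]])
def ov(p,c,n=80,S=5):
    x0,y0=int(c[0]-n/2),int(c[1]-n/2)
    im=cv2.resize(p['image'][y0:y0+n,x0:x0+n],(400,400),interpolation=cv2.INTER_CUBIC)
    P=lambda X:tuple(int(v) for v in (proj(p,X)+.5-[x0,y0])*S)
    O=np.array([.450,-.319,0])+ (T-[.4163,-.3243,-.0288]); sp=Ro.from_euler('z',np.radians(10.7))
    for hh,ps in ((20,[(-80,-8),(0,-8),(0,8),(-80,8)]),(3,[(0,-12),(80,-12),(80,12),(0,12)])):
        q=[P(sp.apply([u/1000,v/1000,hh/1000])+O) for u,v in ps]
        for i in range(4): cv2.line(im,q[i],q[(i+1)%4],(0,255,0),1)
    return im
save('held.png',np.hstack([ov(a,proj(a,T)),ov(b,proj(b,T))]))
E
```

```text
13.825 [ 0.4182453  -0.32561931  0.09552785] [0.99563945 0.09323302 0.00223987 0.00215995] 0.015689541373044152 [ 0.59702908 -0.63936091 -0.0072262 ]
spreader [(0.91, [369.3, 326.1]), (0.73, [281.3, 269.9]), (0.63, [237.1, 326.0]), (0.48, [366.5, 230.5])]
spreader [(0.77, [380.5, 243.7]), (0.7, [431.0, 180.9]), (0.57, [338.5, 143.5]), (0.54, [342.6, 291.1]), (0.38, [186.2, 240.5])]
spreader_grip [(0.79, [380.2, 325.1]), (0.72, [271.2, 268.7]), (0.65, [225.4, 318.2]), (0.51, [224.6, 282.2]), (0.5, [362.4, 225.9])]
spreader_grip [(0.82, [342.9, 300.7]), (0.74, [383.4, 256.3]), (0.57, [328.0, 140.9]), (0.54, [442.8, 173.1])]
spreader_tip [(0.92, [344.4, 318.0]), (0.79, [246.5, 254.0]), (0.75, [303.6, 259.2]), (0.65, [259.0, 338.0]), (0.52, [370.3, 249.1])]
spreader_tip [(0.73, [380.2, 220.5]), (0.55, [328.1, 271.0]), (0.52, [364.7, 145.2])]
```

View pics/held.png

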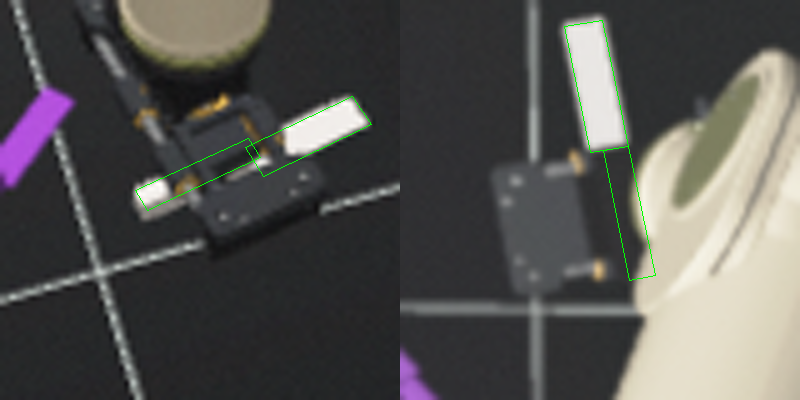

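Held: 15.7 mm opening, and the outline tracks the spreader at side crop (140..370, 95..210). Moving to the spot in front of the lip.

```bash
cat >> h.py <<'E'
def tcp_for_tip(cx,under,yaw=YAW):
    """reported TCP so that spreader tip is at caddy x=cx (m), y=0, underside z"""
    c,s=np.cos(YAW),np.sin(YAW)
    return CAD+np.array([c,s,0])*(cx-.1141)+np.array([-s,c,0])*.001+[0,0,under-.0288]
E
python3 - <<'E'
from h import *
T=tcp_for_tip(-.114,.0825); print(T)
rows(target=[*T[:2],.11],yaw=YAW); rows(target=T,yaw=YAW)
E
```

```text
[0.43968482 0.05835171 0.0537    ]
shift [ 0.472 -1.856 -0.095] turn [-0.001  0.001  0.333]
shift [ 0.473 -1.856  0.186] turn [-0.001  0.001  0.333]
```

play_rows(motion=[[0.03,-0.2,-0.09,0,0,0,0],[0.1,-0.4,-0.09,0,0,0,0],[0.17,-0.65,-0.09,0,0,0,0],[0.23,-0.9,-0.09,0,0,0,0]])

```text
time: 14.62
ee_pos: [0.4278, -0.1372, 0.109]
eef_rot: [0.996, 0.093, -0.0, -0.0]
ft_force: [1.6, -0.2, -1.9]
width: 0.0153
```

play_rows(motion=[[0.05,-0.2,0,0,0,0.08,0],[0.1,-0.45,0,0,0,0.18,0],[0.17,-0.7,0,0,0,0.27,0],[0.24,-0.95,0,0,0,0.333,0],[0.24,-0.95,0,0,0,0.333,0]])

```text
time: 15.25
ee_pos: [0.4396, 0.0607, 0.1092]
eef_rot: [0.986, -0.165, -0.0, -0.001]
ft_force: [0.2, 0.0, -1.6]
width: 0.0155
```

```bash
python3 - <<'E'
from h import *
s=r.read_state();print(s['time'],s['ee_pos'],s['width']);rows(target=tcp_for_tip(-.114,.0825),yaw=YAW)
E
```

```text
15.25 [0.43964918 0.06068833 0.10919096] 0.015487268570302783
shift [0.004 0.011 0.277] turn [-0.001  0.     0.003]
```

Now lower to insertion height, then check the fit with the cameras before entering.

play_rows(motion=[[0,0.011,0.1,0,0,0.003,0],[0.004,0.011,0.2,0,0,0.003,0],[0.004,0.011,0.277,0,0,0.003,0],[0.004,0.011,0.277,0,0,0.003,0]])

```text
time: 15.75
ee_pos: [0.439, 0.0539, 0.0529]
eef_rot: [0.985, -0.17, -0.001, 0.0]
ft_force: [0.8, 0.5, -0.7]
width: 0.0153
```

```bash
python3 - <<'E'
from h import *
a=eyes.camera('side');b=eyes.camera('top')
s=r.read_state();R=Ro.from_quat(s['eef_rot']);T=s['ee_pos']; print(s['time'],T,s['eef_rot'],s['width'],s['ft_force'])
c,sn=np.cos(YAW),np.sin(YAW)
for n in ('spreader_tip','lid_lip'):
    l=[[d for d in eyes.landmark_of(p,n) if np.linalg.norm(np.array(d['xy'])-q)<25] for p,q in ((a,(280,195)),(b,(275,205)))]
    print(n,[[(round(d['p'],2),np.round(d['xy'],1).tolist()) for d in x] for x in l])
    if all(l):
        X=tri((a,b),(l[0][0]['xy'],l[1][0]['xy']));d=X-CAD;print(np.round(X,4),'caddy',np.round([d[0]*c+d[1]*sn,-d[0]*sn+d[1]*c,X[2]],4))
O=T+np.array([c,sn,0])*.0341-np.array([-sn,c,0])*.001+[0,0,.0288]
def ov(p,c0,n=60):
    S=400/n;x0,y0=int(c0[0]-n/2),int(c0[1]-n/2)
    im=cv2.resize(p['image'][y0:y0+n,x0:x0+n],(400,400),interpolation=cv2.INTER_CUBIC)
    P=lambda X:tuple(int(v) for v in (proj(p,X)+.5-[x0,y0])*S)
    sp=Ro.from_euler('z',YAW)
    def quad(C,z,ps,col):
        q=[P(sp.apply([u/1000,v/1000,z/1000])+C) for u,v in ps]
        for i in range(4): cv2.line(im,q[i],q[(i+1)%4],col,1)
    quad(O,3,[(0,-12),(80,-12),(80,12),(0,12)],(0,255,0));quad(O,20,[(-80,-8),(0,-8),(0,8),(-80,8)],(0,255,0))
    quad(CAD,94,[(-60,-75),(60,-75),(60,75),(-60,75)],(255,0,0));quad(CAD,94,[(-74,-25),(-60,-25),(-60,25),(-74,25)],(255,0,0))
    return im
save('ins.png',np.hstack([ov(a,(285,200)),ov(b,(275,205))]))
E
```

```text
15.85 [0.44023116 0.05423981 0.05432395] [ 9.85495775e-01 -1.69699951e-01  3.14031956e-05 -5.73485227e-05] 0.015602589028083286 [ 0.49607816 -0.08193771 -0.88141224]
spreader_tip [[(0.62, [282.1, 193.1])], [(0.6, [277.3, 213.9])]]
[0.5506 0.0097 0.0874] caddy [-0.1074 -0.0084  0.0874]
lid_lip [[(0.77, [286.4, 189.1])], [(0.74, [279.4, 201.4])]]
[0.5771 0.0053 0.1093] caddy [-0.0808 -0.0038  0.1093]
```

View pics/ins.png

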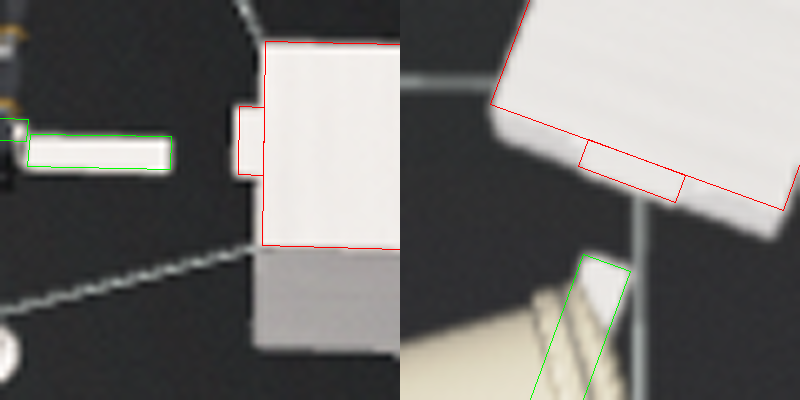

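Side view: the blade (28..172, 135..170) matches the outline and lines up with the lip (235..265, 105..175). Top view: tip at (607,260), pointing at the lip at (630,170). Inserting.

play_rows(motion=[[0.05,-0.015,0.002,0,0,0,0],[0.12,-0.018,0.002,0,0,0,0],[0.18,-0.018,0.002,0,0,0,0],[0.23,-0.018,0.002,0,0,0,0]])

```text
time: 16.55
ee_pos: [0.4855, 0.0419, 0.0535]
eef_rot: [0.985, -0.17, -0.0, -0.0]
ft_force: [-0.5, 0.6, -1.2]
width: 0.0157
```

play_rows(motion=[[0.04,0,0,0,0,0,0],[0.08,0,0,0,0,0,0],[0.12,0,0,0,0,0,0],[0.12,0,0,0,0,0,0]])

```text
time: 17.05
ee_pos: [0.5077, 0.0341, 0.0536]
eef_rot: [0.985, -0.17, 0.0, -0.0]
ft_force: [0.0, -0.0, -1.0]
width: 0.0158
```

```bash
python3 - <<'E'
from h import *
s=r.read_state();print(s['time'],s['ee_pos'],s['width'],s['ft_force'],s['torque'])
rows(target=tcp_for_tip(-.044,.083),yaw=YAW)
rows(target=tcp_for_tip(-.044+.005,.118),yaw=YAW)
E
```

```text
17.05 [0.50765015 0.03412225 0.05362074] 0.015757995609038993 [ 0.00501607 -0.01673415 -0.96350022] [0.06147528 0.04145578 0.01736557]
shift [-0.011 -0.002 -0.003] turn [-0.    -0.    -0.003]
shift [ 0.014 -0.002 -0.178] turn [-0.    -0.    -0.003]
```

Inserted about 30 mm under the lip with no contact force. Lifting first to about 0.3 rad.

play_rows(motion=[[0,0,-0.04,0,0,0,0],[0,0,-0.08,0,0,0,0],[0.005,0,-0.12,0,0,0,0],[0.014,0,-0.18,0,0,0,0],[0.014,0,-0.18,0,0,0,0]])

```text
time: 17.68
ee_pos: [0.5106, 0.0335, 0.0908]
eef_rot: [0.985, -0.17, 0.001, -0.0]
ft_force: [-0.9, 1.0, -2.0]
width: 0.0157
```

```bash
python3 - <<'E'
from h import *
a=eyes.camera('side');b=eyes.camera('top')
s=r.read_state();print(s['time'],s['ee_pos'],s['eef_rot'],s['width'],s['ft_force'],s['torque'])
save('lift.png',np.hstack([cv2.resize(a['image'][150:250,230:350],(480,400)),cv2.resize(b['image'][140:240,235:315],(320,400))]))
E
```

```text
17.775 [0.50994482 0.03341027 0.08972491] [ 9.85495312e-01 -1.69702543e-01  1.90006573e-04  5.78857973e-06] 0.015607391752996105 [ 0.89890802  0.53048383 -1.99353817] [ 0.13688861  0.07513    -0.00992189]
```

View pics/lift.png

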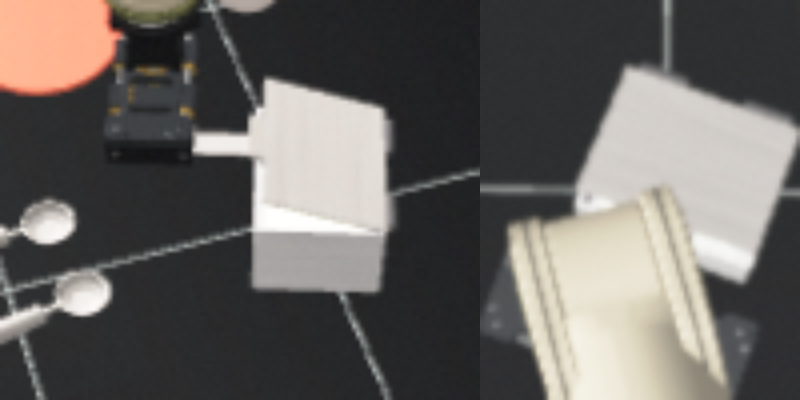

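The lid is up about 0.3 rad on the blade, with its corner at side crop (265,80), and the gripper is well clear. Continuing along the arc.

play_rows(motion=[[0.018,0,-0.045,0,0,0,0],[0.04,0,-0.09,0,0,0,0],[0.068,0,-0.135,0,0,0,0],[0.1,0,-0.175,0,0,0,0],[0.135,0,-0.215,0,0,0,0]])

```text
time: 18.4
ee_pos: [0.5359, 0.0241, 0.1332]
eef_rot: [0.985, -0.17, 0.0, 0.0]
ft_force: [0.2, 0.2, -2.4]
width: 0.0157
```

play_rows(motion=[[0.04,0,-0.034,0,0,0,0],[0.082,0,-0.065,0,0,0,0],[0.127,0,-0.09,0,0,0,0],[0.174,0,-0.112,0,0,0,0],[0.224,0,-0.128,0,0,0,0]])

```text
time: 19.02
ee_pos: [0.5782, 0.0091, 0.1585]
eef_rot: [0.985, -0.17, 0.0, 0.0]
ft_force: [0.1, -0.1, -1.4]
width: 0.0154
```

play_rows(motion=[[0.05,0,-0.012,0,0,0,0],[0.1,0,-0.018,0,0,0,0],[0.154,0,-0.019,0,0,0,0],[0.206,0,-0.015,0,0,0,0],[0.235,0,-0.013,0,0,0,0]])

```text
time: 19.65
ee_pos: [0.6224, -0.0067, 0.1605]
eef_rot: [0.985, -0.17, -0.0, 0.0]
ft_force: [-0.6, -0.5, -1.2]
width: 0.0158
```

play_rows(motion=[[0.03,0,0,0,0,0,0],[0.03,0,0,0,0,0,0],[0.0,0,0,0,0,0,0],[-0.1,0,0,0,0,0,0],[-0.25,0,0,0,0,0,0]])

```text
time: 20.27
ee_pos: [0.5739, 0.0106, 0.1608]
eef_rot: [0.985, -0.17, 0.0, -0.0]
ft_force: [0.4, 1.0, 0.1]
width: 0.0159
```

```bash
python3 - <<'E'
from h import *
a=eyes.camera('side');b=eyes.camera('top')
s=r.read_state();print(s['time'],s['ee_pos'],s['eef_rot'],s['width'],s['ft_force'],s['torque'])
sp=Ro.from_euler('z',YAW)
for th in (0,1.5,1.85,):
    X=CAD+sp.apply([.06-.134*np.cos(th),0,.09+.134*np.sin(th)]);print(th,np.round(proj(a,X)),np.round(proj(b,X)))
for p in (a,b): print([(round(d['p'],2),np.round(d['xy'],1).tolist()) for d in eyes.landmark_of(p,'lid_lip')],[(round(d['p'],2),np.round(d['xy'],1).tolist(),int(d['region'].sum())) for d in eyes.regions_of(p,'lid')])
save('open.png',np.hstack([cv2.resize(a['image'][130:230,210:350],(560,400)),cv2.resize(b['image'][130:230,245:305],(240,400))]))
E
```

```text
20.375 [0.5725126  0.01196396 0.16135733] [ 9.85685222e-01 -1.68595699e-01  1.89404555e-05  3.65851576e-04] 0.015495686849969144 [ 0.24798729  0.43791662 -0.83411428] [0.05615723 0.05329897 0.01858354]
0 [290. 191.] [279. 202.]
1.5 [326. 167.] [293. 157.]
1.85 [339. 169.] [298. 143.]
[(0.77, [338.9, 170.8]), (0.5, [344.4, 275.0])] [(0.85, [333.5, 182.2], 440), (0.16, [345.7, 270.7], 752)]
[(0.87, [297.4, 139.5])] [(0.77, [297.8, 153.2], 936)]
```

The lip is seen at side (339,171) and top (297,140), which matches the 1.85 rad stop at (339,169) and (298,143). The lid is open. Retreating toward the trivet.

play_rows(motion=[[-0.12,0,0,0,0,0,0],[-0.3,-0.05,0,0,0,0,0],[-0.5,-0.2,0,0,0,-0.07,0],[-0.6,-0.4,0,0,0,-0.14,0],[-0.65,-0.6,0,0,0,-0.21,0]])

```text
time: 21.2
ee_pos: [0.4925, 0.1681, 0.1613]
eef_rot: [1.0, -0.004, 0.001, 0.0]
ft_force: [0.3, -0.9, -1.4]
width: 0.0155
```

```bash
python3 - <<'E'
from h import *
a=eyes.camera('side');b=eyes.camera('top')
m=[]
for p,q in ((a,(240,159)),(b,(187,241))):
    d=[d for d in eyes.regions_of(p,'trivet') if np.linalg.norm(np.array(d['xy'])-q)<15][0]
    c=max(cv2.findContours(d['region'].astype(np.uint8),0,1)[0],key=cv2.contourArea).reshape(-1,2)
    W=np.array([onplane(p,x,.008)[:2]*1000 for x in c],np.float32);print(round(d['p'],2),cv2.minEnclosingCircle(W),cv2.fitEllipse(W))
s=r.read_state();print(s['time'],s['ee_pos'],s['width'])
rows(target=[.445,.314,.10],yaw=0);rows(target=[.445,.314,-.0195],yaw=0)
E
```

```text
0.91 ((459.23193359375, 312.15350341796875), 86.11680603027344) ((455.58087158203125, 307.6139221191406), (152.63621520996094, 169.0008544921875), 35.977882385253906)
0.85 ((451.74072265625, 326.7774963378906), 82.66822814941406) ((440.0082702636719, 346.9659423828125), (82.13905334472656, 169.40921020507812), 122.9305648803711)
21.4 [0.49259286 0.16738458 0.16068452] 0.015662204600002914
shift [-0.246 -0.73   0.304] turn [-0.     0.    -0.007]
shift [-0.245 -0.73   0.901] turn [-0.     0.    -0.007]
```

play_rows(motion=[[-0.06,-0.2,0,0,0,-0.007,0],[-0.14,-0.4,0.1,0,0,-0.007,0],[-0.2,-0.6,0.25,0,0,-0.007,0],[-0.245,-0.73,0.45,0,0,-0.007,0],[-0.245,-0.73,0.6,0,0,-0.007,0]])

```text
time: 22.02
ee_pos: [0.4442, 0.3143, 0.0391]
eef_rot: [1.0, 0.0, -0.001, -0.0]
ft_force: [0.6, -0.5, -0.2]
width: 0.0157
```

play_rows(motion=[[0,0,0.08,0,0,0,0],[0,0,0.16,0,0,0,0],[0,0,0.22,0,0,0,0],[0,0,0.255,0,0,0,0],[0,0,0.255,0,0,0,0]])

```text
time: 22.65
ee_pos: [0.445, 0.3134, -0.0103]
eef_rot: [1.0, -0.0, -0.0, 0.0]
ft_force: [0.2, -0.3, -0.4]
width: 0.0155
```

```bash
python3 - <<'E'
from h import *
s=r.read_state();print(s['time'],s['ee_pos'],s['width'],s['ft_force'])
rows(target=[.445,.314,-.0193],yaw=0)
E
```

```text
22.65 [ 0.44498446  0.31339391 -0.01025012] 0.015498004575621907 [ 0.17277931 -0.34138175 -0.42727676]
shift [ 0.    -0.003  0.045] turn [ 0.  0. -0.]
```

play_rows(motion=[[0,0,0.02,0,0,0,0],[0,0,0.035,0,0,0,0],[0,0,0.043,0,0,0,0],[0,0,0.043,0,0,0,0]])

```text
time: 23.15
ee_pos: [0.4449, 0.3134, -0.0188]
eef_rot: [1.0, -0.0, -0.0, 0.0]
ft_force: [0.3, -0.7, -1.4]
width: 0.0152
```

play_rows(motion=[[0,0,0.005,0,0,0,0],[0,0,0.005,0,0,0,0]])

```text
time: 23.4
ee_pos: [0.445, 0.3134, -0.0198]
eef_rot: [1.0, -0.0, -0.0, 0.0]
ft_force: [-0.7, 0.7, -0.6]
width: 0.0156
```

play_rows(motion=[[0,0,0.005,0,0,0,0],[0,0,0.005,0,0,0,0]])

```text
time: 23.65
ee_pos: [0.445, 0.3134, -0.0208]
eef_rot: [1.0, -0.0, -0.0, 0.0]
ft_force: [-0.1, -0.0, -1.4]
width: 0.0155
```

play_rows(motion=[[0,0,0.005,0,0,0,0],[0,0,0.005,0,0,0,0]])

```text
time: 23.9
ee_pos: [0.4451, 0.3134, -0.021]
eef_rot: [1.0, -0.0, 0.0, 0.0]
ft_force: [-3.6, -4.4, 9.8]
width: 0.0155
```

Contact on the trivet at 9.8 N. Releasing gently and lifting away.

play_rows(motion=[[0,0,-0.003,0,0,0,0],[0,0,-0.003,0,0,0,25],[0,0,-0.003,0,0,0,40],[0,0,-0.003,0,0,0,45],[0,0,-0.003,0,0,0,45]], squeeze=5)

```text
time: 24.52
ee_pos: [0.445, 0.3135, -0.0212]
eef_rot: [1.0, -0.0, -0.0, 0.0]
ft_force: [0.2, 0.4, 0.6]
width: 0.0377
```

play_rows(motion=[[0,0,-0.03,0,0,0,45],[0,0,-0.15,0,0,0,45],[0,0,-0.35,0,0,0,45],[0,0,-0.6,0,0,0,45],[0,0,-0.8,0,0,0,45]])

```text
time: 25.15
ee_pos: [0.4451, 0.3138, 0.1413]
eef_rot: [1.0, 0.0, 0.001, -0.0]
ft_force: [0.1, -0.3, -0.3]
width: 0.0392
```

play_rows(motion=[[-0.1,0.25,-0.1,0,0,0,45],[-0.1,0.5,-0.2,0,0,0,45],[-0.1,0.75,-0.2,0,0,0,45],[-0.1,0.95,-0.2,0,0,0,45],[-0.1,0.95,-0.2,0,0,0,45]])

```text
time: 25.78
ee_pos: [0.4252, 0.1205, 0.1792]
eef_rot: [1.0, -0.003, 0.0, 0.001]
ft_force: [-0.0, -0.3, 0.5]
width: 0.0389
```

```bash
python3 - <<'E'
from h import *
a=eyes.camera('side');b=eyes.camera('top')
s=r.read_state();print(s['time'],s['ee_pos'],s['width'],s['ft_force'])
for n,z in (('spreader_grip',.018),('spreader_tip',.0095),('trivet',.004)):
    for p,q in ((a,(240,159)),(b,(187,241))):
        print(n,[(round(d['p'],2),np.round(d['xy'],1).tolist(),np.round(onplane(p,d['xy'],z),3).tolist()) for d in eyes.landmark_of(p,n) if np.linalg.norm(np.array(d['xy'])-q)<35])
for p in (a,b): print([(round(d['p'],2),np.round(d['xy'],1).tolist()) for d in eyes.landmark_of(p,'lid_lip')])
A=cv2.resize(a['image'][120:240,180:360],(480,320));B=cv2.resize(b['image'][125:285,140:320],(320,320)[:1]+(320,))
im=np.zeros((600,800,3),np.uint8);im[:320,:480]=A;im[:320,480:]=B
im[320:,:373]=cv2.resize(a['image'],(373,280));im[320:,400:773]=cv2.resize(b['image'],(373,280))
save('end.png',im)
E
```

```text
25.875 [0.42493887 0.12387646 0.17922772] 0.0393860849997138 [0.62392688 1.1878329  0.30334111]
spreader_grip []
spreader_grip [(0.66, [183.8, 245.5], [0.446, 0.32, 0.018])]
spreader_tip [(0.57, [262.6, 155.0], [0.559, 0.298, 0.01])]
spreader_tip [(0.61, [191.7, 213.6], [0.554, 0.299, 0.01])]
trivet [(0.8, [240.6, 158.8], [0.465, 0.31, 0.004])]
trivet [(0.82, [187.5, 239.9], [0.466, 0.311, 0.004])]
[(0.69, [335.8, 168.0]), (0.61, [236.2, 156.5])]
[(0.64, [295.6, 142.0])]
```

View pics/end.png

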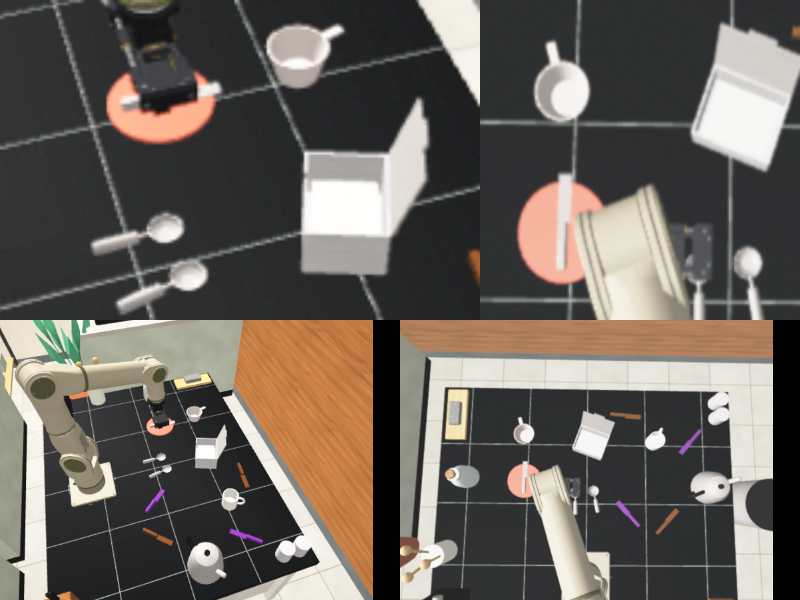

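The spreader lies across the trivet at top crop (563,220), the lid stands open, the bystanders are in place and the gripper is clear. Handing in.

```bash
python3 -c "
from bench import job
print(job.close_job())"
```

```text
the job is handed in; nothing more can be done
None
```

I levered the caddy lid open with the steel spreader, laid the spreader flat on the coral trivet, and handed the job in at about 26 s. No verdict was reported.

**Last checks**
- **Lid:** right after levering, the lip was within about 4 pixels of where it should be at the 1.85 rad stop, in both cameras. The last picture still shows it open.
- **Spreader:** the grip point is about 20 mm from the trivet's centre, against a limit of 60 mm. It looks flat, but I did not measure its tilt. The side camera's network did not find the grip point, so that distance comes from the top camera only.
- **Surroundings:** in the last picture the bystanders looked in place and the gripper was clear of everything. I judged this by eye and did not measure their positions.

**What went wrong or disagreed**
- **First grasp:** it closed on nothing, because the reported fingertip position reads about 31 mm below the real one. I found the true height by lowering until the fingers touched the counter, and used that correction afterwards.
- **Force on the counter:** that probing pressed the fingertips down with about 78 N along z (84 N in total) for a moment. It is under the 120 N wrist limit. It is above the 40 N limit for the arm or gripper body; I assumed only the fingers touched.

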